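Count the jam jar on its tally counter

ROBOT

A 6-joint arm with a two-finger parallel gripper is mounted at the origin on a cart in front of the work surface, level with it; the furniture and walls round the work are solid. World frame = base frame: x ahead of the robot, y to its left, z up, the work surface at z = 0. Lengths are in m, angles in rad, forces in N, time in s.
With the tool pointing down it reaches from about 0.25 to 0.725 m from the base axis. Payload 4 kg.
Tool frame: the origin (TCP) lies between the finger pads; the fingertips stand 11 mm ahead of it and the grasp point (between the pads) lies 8 mm behind it (bot.tip_extent is the distance from the TCP to the fingertips, in m); z points along the fingers, y is the line along which they close (so a half turn about z gives the same grasp; the last joint's range is limited). The gripper opens to 85 mm and grips with 20 to 120 N. Pads are 22 mm wide; open, the fingers measure 114 mm over their backs; the gripper's body (76 mm by 85 mm) begins 54 mm behind the grasp point. The pads swing forward as they close: fully open they stand 13 mm farther back than shut.
Start: joints at [-1.24, 0.241, 0.005, 1.335, 0, 1.571], TCP at [0.162, -0.473, 0.242] pointing down, gripper open.
Joint ranges: [-2.72, 2.72], [-1.05, 1.87], [-1.09, 1.28], [-1.99, 2.15], [-1.42, 1.44], [-3.14, 3.14]. Speed limits (rad/s): [2.79, 2.79, 3.14, 3.14, 3.14, 3.14].

INTERFACE

Orientations are given as a unit quaternion [x, y, z, w].
In Python, from workcell import bot gives the robot as it stands. The module is installed in compiled form; this text tells all that it offers.
- The arm moves only by the tool drive_tool, never from a script. Its argument "rows" is a list of rows, each an object of numbers: "dx", "dy", "dz": the shift along the tool's x, y, z in units of 50 mm (1.0 is 50 mm); "wx", "wy", "wz": the turn, a rotation vector about the tool's x, y, z in units of 5 degrees (1.0 is 5 degrees); "hand": the finger opening in mm, from 0 to 85.4. A call has 1 to 20 rows; each row is the pose to reach, as a shift and turn from the pose commanded when the call began, along the tool's axes at that moment; what a row does not reach only later rows make up. A row lasts 1/10 s, in which the tool goes at most 50 mm and 8.59 degrees, less where a joint would pass 70% of its speed; a pose out of reach is approached as far as the arm can. A call with a gripper value outside its range is refused whole. The fingers move at their own pace and stop on an object; the grip force is fixed at half the most. Time passes only in rows, so rows that repeat a pose let the fingers close. It gives the time, the measured TCP pose, the force, the opening and the grip force at its end, in the units of the state.
- bot.get_obs(): the state, without advancing time (a new reading comes with each control period).
- bot.camera(name): name is "side" or "top"; returns the picture (420x560x3 uint8, red, green, blue); there is no depth.
- bot.get_calibration(name): a dict with "vfov" (degrees; the focal length in pixels is half the picture's height over the tangent of half this angle, whatever the lens; pixels are square), "cx", "cy" (the principal point, pixels), "origin" and "rotation" of the camera in the world. Camera axes: x right, y up, looking along -z (the intrinsics and any distortion apply to the point x, -y, -z); pixel columns grow to the right and rows downward; lengths in m; the calibration is good to about 2 mm. A picture is of the moment at which its call begins. get_calibration takes no time and is no camera call.
- bot.job_done(): hands the job in; it is judged then, once.
Trained networks look in the newest picture that a camera, given by its name, has taken for a name from the list of things; names that differ only in an ending like _2 or _b are one class to them, and where a whole thing is asked for, a point or a joint stands for the part that bears it (a point fixed in the world has none). Each returns a list of dicts, best first, with "score" (0 to 1); they miss things now and then, are a little off and sometimes report something else, mostly with a low value. They report only what shows in the picture. A call takes as long as a camera call. They do not tell look-alikes from the thing itself.
- bot.look_for(camera, thing): "extent" ([centre column, centre row, width, height] in pixels, round what is visible of it).
- bot.outline_of(camera, thing): "region" (420x560 bool, what is visible of it) and "extent" ([centre column, centre row, width, height] in pixels, round what is visible of it).
The state is a dict: "clock": time; "joint_pos": joint angles; "joint_vel": joint speeds; "tau": joint torques, N m; "eef_pos": TCP position; "tool_rot": TCP orientation; "ft_force": force on the tool from outside, world axes, zero at the start; "ft_torque": the same for the moment, N m; "grip_width": finger opening in m; "grasp_force": force on a finger pad.
Only numpy, scipy, OpenCV 4.12 (cv2) and the standard library are available. Lean on these libraries where they do the work, as an engineer would, in place of code of your own. Each camera call takes 0.05 s, during which the arm holds its last target. There are 200 camera calls.

TASK

Two tally counters keep the larder stock, each with a sample of what it counts standing behind it. Add exactly one to the jam counter, the one in front of the glass jam jar: swing its lever by the post all the way to its stop (counter-clockwise seen from above, so from left to right for you), then let go so that it springs back home. Do not work the other counter, in front of the flat tin, and do not shift the jar or the tin.

Things in the scene. Friction and masses are not known exactly. Their poses are not given: they have to be found in the camera images.
- jam_counter_pivot (a point): On the lever's upright pivot axis, 50 mm above the worktop. The jam counter is a grey box 90 x 100 mm, 42 mm high, on a 108 x 118 mm steel foot fixed to the worktop; on top a white dial with eight ticks and a short black hand, over it a flat steel lever (top 55 mm above the worktop). Axes: z up, -x out of the front (to the robot, within 0.4 rad), +y to its left as the robot sees it.
- jam_counter_post (a point): Centre of the upright black post on the lever's end: 16 mm in diameter, 54 to 90 mm above the worktop, 75 mm from the pivot axis; x axis points outward along the lever. At home it is 35 degrees to the left of straight front, at the stop 35 degrees to the right: 92 mm along the arc. Round its path nothing is higher than 46 mm but two stop pins (57 mm) by the pivot.
- jam_counter_lever (a joint): Angle of the jam counter's lever in rad: 0 = home (where its spring holds it), grows counter-clockwise seen from above as the lever is swung, 1.22 = its rigid stop. The spring resists with about 1.7 N at the post near home and 4 to 5 N at the stop, and takes the lever home by itself in about half a second when it is let go.
- jam_counter_hand (a joint): Count hand of the jam counter, rad: 0 at the start; a pawl inside moves it one tick (0.785) for each full stroke of the lever, during the swing to the stop (after about 0.44 rad of idle travel); it stays when the lever returns. It cannot be turned by touch.
- tin_counter_pivot (a point): The same point on the other counter, a twin of the jam counter in make and size; it counts tins, and is to be left alone.
- tin_counter_lever (a joint): Angle of the other counter's lever, same meaning; must stay at 0.
- jar_jam: Glass jam jar with yellow-brown lid, 66 mm in diameter, 100 mm tall, loose, about 0.1 m behind the pivot of the jam counter; origin at the centre of its underside.
- tuna_tin: Flat round food tin, 86 mm in diameter, 40 mm tall, loose, about 0.1 m behind the pivot of the other counter; origin at the centre of its underside.
Things that resemble listed ones, but are neither listed nor needed, are in the scene too. Leave any blue look-alike of the part that bears tin_counter_pivot alone. Leave any green look-alike of the part that bears jam_counter_pivot alone.

How it is judged:
By the outcome, as a careful person would: the job done as asked, in the order asked, and still so for the second after the job is handed in, with the robot touching nothing.
It also fails if it takes over 34 s, if anything falls off the work surface, if the arm or the gripper's body presses on something with over 40 N, if the wrist force passes 120 N, or if a joint passes its speed limit or range.

## Working session

There is one attempt and no reset: what is moved stays moved. The work goes in short steps, Python scripts to look and compute and a tool call to move; the robot and the scene stay as the last step left them, time stands still between calls to the robot, and variables do not carry over. Pictures are saved under pics/ and viewed, at most 10 in all, crops included, and the job is handed in when it is done.

Besides the shell and the picture viewer there is one more tool, called after ">>>" by a JSON object that holds its "api" and its "payload", one argument or row to a line. drive_tool: Moves the arm, as the interface text tells. Its arguments: {"type":"object","properties":{"rows":{"type":"array","items":{"type":"object","properties":{"dx":{"type":"number"},"dy":{"type":"number"},"dz":{"type":"number"},"wx":{"type":"number"},"wy":{"type":"number"},"wz":{"type":"number"},"hand":{"type":"number"}}}}},"required":["rows"]}

```bash
mkdir -p pics; cat > h.py <<'E'
from workcell import bot
import numpy as np, cv2
def ray(cam,u,v):
    c=bot.get_calibration(cam); f=210/np.tan(np.radians(c['vfov'])/2)
    d=np.array([(u-c['cx'])/f,-(v-c['cy'])/f,-1.]); return np.array(c['origin']),np.array(c['rotation'])@d
def atz(cam,u,v,z):
    o,d=ray(cam,u,v); return o+d*(z-o[2])/d[2]
def proj(cam,p):
    c=bot.get_calibration(cam); f=210/np.tan(np.radians(c['vfov'])/2)
    q=np.array(c['rotation']).T@(np.array(p)-np.array(c['origin'])); return c['cx']-f*q[0]/q[2],c['cy']+f*q[1]/q[2]
E
python3 - <<'E'
from h import *
for c in('side','top'):
    print(bot.get_calibration(c))
    im=bot.camera(c); cv2.imwrite(f'pics/{c}0.png',im[:,:,::-1])
    for t in('jam_counter_pivot','jam_counter_post','jar_jam','tuna_tin'):
        for r in bot.look_for(c,t)[:4]: print(c,t,r)
print(bot.get_obs())
E
```

```text
{'vfov': 55.29341119215583, 'cx': 278.2738324088548, 'cy': 207.05790380778916, 'origin': array([0.49414853, 0.82480576, 0.55909914]), 'rotation': array([-0.01722564,  0.49016396,  0.87093147, -0.0303471 ])}
side jam_counter_pivot {'extent': [369.4, 271.6, 66.1, 48.7], 'score': 0.9}
side jam_counter_pivot {'extent': [268.8, 301.7, 82.9, 71.8], 'score': 0.71}
side jam_counter_post {'extent': [382.6, 266.9, 35.4, 25.4], 'score': 0.91}
side jam_counter_post {'extent': [283.6, 297.4, 31.9, 33.2], 'score': 0.58}
side jar_jam {'extent': [225.9, 267.9, 36.1, 64.4], 'score': 0.58}
side jar_jam {'extent': [282.4, 294.4, 30.4, 32.9], 'score': 0.22}
side tuna_tin {'extent': [220.9, 190.6, 32.9, 28.6], 'score': 0.95}
side tuna_tin {'extent': [261.7, 187.6, 44.8, 37.7], 'score': 0.72}
{'vfov': 53.21317662652247, 'cx': 281.4346783738098, 'cy': 210.10353682886262, 'origin': array([0.46026475, 0.02558734, 1.00270673]), 'rotation': array([ 0.02284154, -0.02762321, -0.69792504,  0.71527328])}
top jam_counter_pivot {'extent': [209.9, 283.6, 68.4, 58.9], 'score': 0.95}
top jam_counter_pivot {'extent': [1
[... 325 characters left out ...]
'clock': 0.5, 'joint_pos': array([-1.23997188e+00,  2.40628506e-01,  4.97400133e-03,  1.33521732e+00,
        1.92653920e-06,  1.57083612e+00]), 'joint_vel': array([ 0.00117145, -0.00063785,  0.00199788, -0.00054927,  0.00062637,
        0.00055149]), 'tau': array([ 1.92854127e-04, -3.71858060e+01,  2.52461636e+01,  2.71018645e-03,
       -8.16277350e-06, -6.37892214e-06]), 'eef_pos': array([ 0.16240557, -0.47286863,  0.24228227]), 'tool_rot': array([ 9.86353839e-01,  1.64639313e-01, -5.26668564e-06, -3.73943668e-05]), 'ft_force': array([-0.93678618,  0.04907682,  0.97115272]), 'ft_torque': array([-0.05200271, -0.00928535,  0.05201424]), 'grasp_force': 0.0, 'grip_width': 0.08552102999185868}
```

View pics/side0.png

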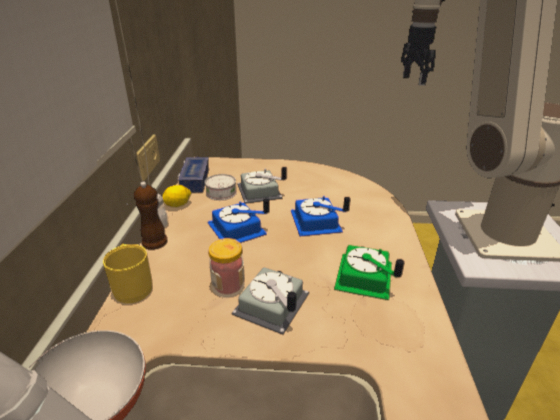

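View pics/top0.png

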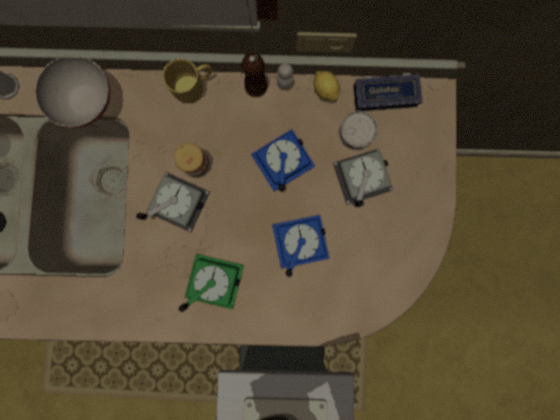

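The side view shows the grey jam counter at about (270,295) with its post at (291,300) and the jar at (227,267). In the top view the counter is at (177,200), its post at (142,215) and the jar lid at (190,158). The green and blue counters are look-alikes.

```bash
cat >> h.py <<'E'
from scipy.spatial.transform import Rotation as R
from scipy.optimize import least_squares
_g=bot.get_calibration
class B:
    pass
def cal(cam):
    c=_g(cam); c['rotation']=R.from_quat(c['rotation']).as_matrix(); return c
def ray(cam,u,v):
    c=cal(cam); f=210/np.tan(np.radians(c['vfov'])/2)
    return np.array(c['origin']),c['rotation']@np.array([(u-c['cx'])/f,-(v-c['cy'])/f,-1.])
def proj(cam,p):
    c=cal(cam); f=210/np.tan(np.radians(c['vfov'])/2)
    q=c['rotation'].T@(np.array(p)-c['origin']); return np.array([c['cx']-f*q[0]/q[2],c['cy']+f*q[1]/q[2]])
def tri(a,b):
    r=least_squares(lambda p:np.r_[proj('top',p)-a,proj('side',p)-b],[.5,.2,.05]); return r.x,r.fun
E
python3 - <<'E'
from h import *
pp={}
for c,(x0,x1,y0,y1) in dict(side=(278,305,284,318),top=(130,156,203,228)).items():
    im=cv2.imread(f'pics/{c}0.png'); g=im.max(2); m=(g<(45 if c=='side' else 40)); k=np.zeros_like(m); k[y0:y1,x0:x1]=m[y0:y1,x0:x1]
    n,l,s,ce=cv2.connectedComponentsWithStats(k.astype(np.uint8)); i=1+s[1:,4].argmax(); print(c,s[i],ce[i]); pp[c]=ce[i]
print('post centre',tri(pp['top'],pp['side']))
print('pivot by dial', atz('top',178,200,.05), atz('side',268,290,.05))
print('jar lid', atz('top',190,158,.1))
for c,s in(('top',(110,140,110,110)),('side',(225,235,110,100))):
    im=cv2.imread(f'pics/{c}0.png'); x,y,w,h=s
    cv2.imwrite(f'pics/{c}0c.png',cv2.resize(im[y:y+h,x:x+w],None,fx=5,fy=5,interpolation=2))
a=cv2.imread('pics/top0c.png');b=cv2.resize(cv2.imread('pics/side0c.png'),(550,500))
cv2.imwrite('pics/both.png',cv2.resize(np.hstack([a[:500],b]),(800,364)))
E
```

```text
side [287 293   9  18 121] [291.30578512 302.11570248]
top [137 214  10   5  41] [141.56097561 215.80487805]
post centre (array([0.50673396, 0.33006721, 0.07158034]), array([ 0.00380472, -0.0893832 ,  0.0676463 ,  0.00562931]))
pivot by dial [0.54568156 0.25608114 0.05      ] [0.55113409 0.28048627 0.05      ]
jar lid [0.63349865 0.22178292 0.1       ]
```

View pics/both.png

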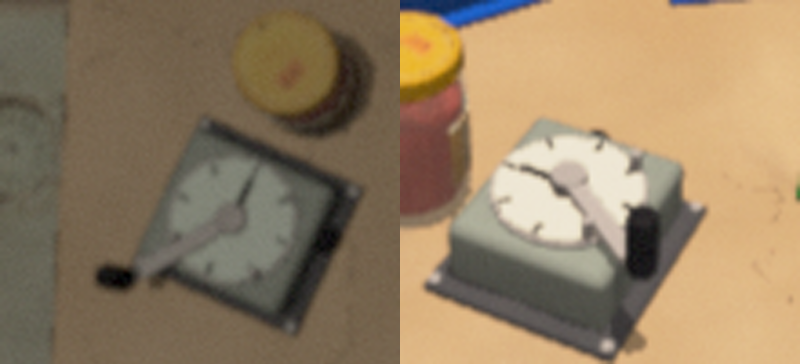

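The crops show the jam counter's pivot at (173,200) top and (272,283) side. The post is clear at the lever's end, left of front.

```bash
python3 - <<'E'
from h import *
p,f=tri([173.2,200],[271.8,283.1]); print('pivot',p,f)
post=np.array([.5067,.3301,.0716]); 
for piv in(p,):
    d=(post-piv)[:2]; print(np.linalg.norm(d),np.degrees(np.arctan2(d[1],d[0])))
a0=np.arctan2(d[1],d[0]); piv=post[:2]-.075*np.array([np.cos(a0),np.sin(a0)]); print('piv',piv)
for t in(0,.3,.6,.9,1.22,1.3): print(t,piv+.075*np.array([np.cos(a0+t),np.sin(a0+t)]))
print(np.hypot(*post[:2]), R.from_quat(bot.get_obs()['tool_rot']).as_matrix().round(3))
E
```

```text
pivot [0.54523487 0.26598716 0.0539788 ] [ 0.0013093  -0.07982876  0.06474049  0.00713266]
0.07480235469972656 121.00787187952255
piv [0.54533669 0.26581776]
0 [0.5067 0.3301]
0.3 [0.48942895 0.31581101]
0.6 [0.47715197 0.29705627]
0.9 [0.47096573 0.27551108]
1.22 [0.47169194 0.25162439]
1.3 [0.47306174 0.24578449]
0.6047403575089065 [[ 0.946  0.325 -0.   ]
 [ 0.325 -0.946  0.   ]
 [ 0.    -0.    -1.   ]]
```

>>> {"api": "drive_tool", "payload": {
  "rows": [
    {"dx": 7.2, "dy": -6.4, "wz": -10, "hand": 45},
    {"dx": 7.2, "dy": -6.4, "wz": -10, "hand": 45},
    {"dx": 7.2, "dy": -6.4, "wz": -10, "hand": 45},
    {"dx": 7.2, "dy": -6.4, "wz": -10, "hand": 45},
    {"dx": 7.2, "dy": -6.4, "wz": -10, "hand": 45},
    {"dx": 7.2, "dy": -6.4, "wz": -10, "hand": 45},
    {"dx": 7.2, "dy": -6.4, "wz": -10, "hand": 45},
    {"dx": 7.2, "dy": -6.4, "wz": -10, "hand": 45},
    {"dx": 7.2, "dy": -6.4, "wz": -10, "hand": 45},
    {"dx": 11.75, "dy": -12.95, "dz": 1.6, "wz": -20.4, "hand": 45},
    {"dx": 11.75, "dy": -12.95, "dz": 1.6, "wz": -20.4, "hand": 45},
    {"dx": 11.75, "dy": -12.95, "dz": 1.6, "wz": -20.4, "hand": 45},
    {"dx": 11.75, "dy": -12.95, "dz": 1.6, "wz": -20.4, "hand": 45},
    {"dx": 11.75, "dy": -12.95, "dz": 1.6, "wz": -20.4, "hand": 45},
    {"dx": 11.75, "dy": -12.95, "dz": 1.6, "wz": -20.4, "hand": 45},
    {"dx": 11.75, "dy": -12.95, "dz": 1.6, "wz": -20.4, "hand": 45},
    {"dx": 11.75, "dy": -12.95, "dz": 1.6, "wz": -20.4, "hand": 45},
    {"dx": 11.75, "dy": -12.95, "dz": 1.6, "wz": -20.4, "hand": 45},
    {"dx": 11.75, "dy": -12.95, "dz": 1.6, "wz": -20.4, "hand": 45},
    {"dx": 11.75, "dy": -12.95, "dz": 1.6, "wz": -20.4, "hand": 45}
  ]
}}

```text
invalid input at $.rows[0]: expected keys dx, dy, dz, wx, wy, wz, hand
```

>>> {"api": "drive_tool", "payload": {
  "rows": [
    {"dx": 7.2, "dy": -6.4, "dz": 0, "wx": 0, "wy": 0, "wz": -10, "hand": 45},
    {"dx": 7.2, "dy": -6.4, "dz": 0, "wx": 0, "wy": 0, "wz": -10, "hand": 45},
    {"dx": 7.2, "dy": -6.4, "dz": 0, "wx": 0, "wy": 0, "wz": -10, "hand": 45},
    {"dx": 7.2, "dy": -6.4, "dz": 0, "wx": 0, "wy": 0, "wz": -10, "hand": 45},
    {"dx": 7.2, "dy": -6.4, "dz": 0, "wx": 0, "wy": 0, "wz": -10, "hand": 45},
    {"dx": 7.2, "dy": -6.4, "dz": 0, "wx": 0, "wy": 0, "wz": -10, "hand": 45},
    {"dx": 7.2, "dy": -6.4, "dz": 0, "wx": 0, "wy": 0, "wz": -10, "hand": 45},
    {"dx": 7.2, "dy": -6.4, "dz": 0, "wx": 0, "wy": 0, "wz": -10, "hand": 45},
    {"dx": 7.2, "dy": -6.4, "dz": 0, "wx": 0, "wy": 0, "wz": -10, "hand": 45},
    {"dx": 11.75, "dy": -12.95, "dz": 1.6, "wx": 0, "wy": 0, "wz": -20.4, "hand": 45},
    {"dx": 11.75, "dy": -12.95, "dz": 1.6, "wx": 0, "wy": 0, "wz": -20.4, "hand": 45},
    {"dx": 11.75, "dy": -12.95, "dz": 1.6, "wx": 0, "wy": 0, "wz": -20.4, "hand": 45},
    {"dx": 11.75, "dy": -12.95, "dz": 1.6, "wx": 0, "wy": 0, "wz": -20.4, "hand": 45},
    {"dx": 11.75, "dy": -12.95, "dz": 1.6, "wx": 0, "wy": 0, "wz": -20.4, "hand": 45},
    {"dx": 11.75, "dy": -12.95, "dz": 1.6, "wx": 0, "wy": 0, "wz": -20.4, "hand": 45},
    {"dx": 11.75, "dy": -12.95, "dz": 1.6, "wx": 0, "wy": 0, "wz": -20.4, "hand": 45},
    {"dx": 11.75, "dy": -12.95, "dz": 1.6, "wx": 0, "wy": 0, "wz": -20.4, "hand": 45},
    {"dx": 11.75, "dy": -12.95, "dz": 1.6, "wx": 0, "wy": 0, "wz": -20.4, "hand": 45},
    {"dx": 11.75, "dy": -12.95, "dz": 1.6, "wx": 0, "wy": 0, "wz": -20.4, "hand": 45},
    {"dx": 11.75, "dy": -12.95, "dz": 1.6, "wx": 0, "wy": 0, "wz": -20.4, "hand": 45}
  ]
}}

```text
clock: 2.5
eef_pos: [0.5072, 0.3307, 0.1613]
tool_rot: [0.492, 0.871, -0.001, -0.0]
ft_force: [-0.6, -0.4, 0.1]
grip_width: 0.0454
grasp_force: 0.0
```

```bash
python3 - <<'E'
from h import *
ims=[bot.camera(c)[:,:,::-1] for c in('side','top')]
a=ims[0][190:330,210:350];b=ims[1][130:270,80:220]
cv2.imwrite('pics/hov.png',cv2.resize(np.hstack([a,b]),(800,400),interpolation=2))
o=bot.get_obs(); print(R.from_quat(o['tool_rot']).as_matrix().round(3), o['joint_pos'].round(2), bot.tip_extent)
E
```

```text
[[-0.514  0.858 -0.   ]
 [ 0.858  0.514 -0.001]
 [-0.    -0.001 -1.   ]] [ 0.58  0.49  0.16  1.24 -0.    1.61] 0.011
```

View pics/hov.png

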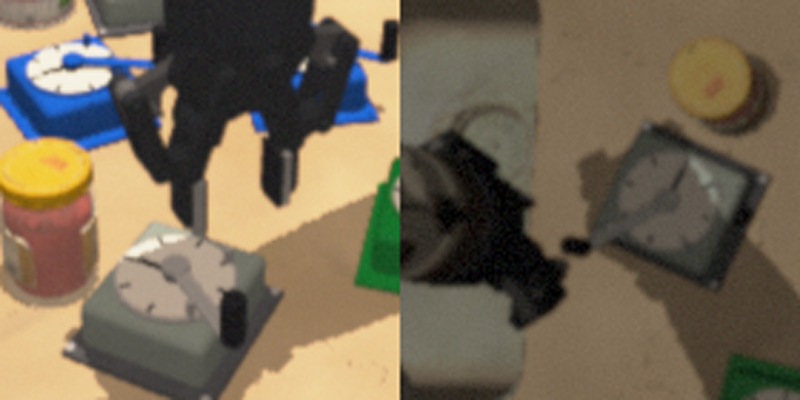

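The gripper hovers over the post: finger tips straddle it in the side view (tips at crop 190 and 280, post at 232), and the top view agrees once parallax is allowed for. Descending.

>>> {"api": "drive_tool", "payload": {
  "rows": [
    {"dx": 0, "dy": 0, "dz": 0.4, "wx": 0, "wy": 0, "wz": 0, "hand": 45},
    {"dx": 0, "dy": 0, "dz": 0.8, "wx": 0, "wy": 0, "wz": 0, "hand": 45},
    {"dx": 0, "dy": 0, "dz": 1.2, "wx": 0, "wy": 0, "wz": 0, "hand": 45},
    {"dx": 0, "dy": 0, "dz": 1.7, "wx": 0, "wy": 0, "wz": 0, "hand": 45},
    {"dx": 0, "dy": 0, "dz": 1.7, "wx": 0, "wy": 0, "wz": 0, "hand": 45}
  ]
}}

```text
clock: 3.1
eef_pos: [0.5056, 0.3272, 0.0748]
tool_rot: [0.494, 0.87, -0.003, -0.001]
ft_force: [-0.3, 0.2, 0.4]
grip_width: 0.045
grasp_force: 0.0
```

```bash
python3 - <<'E'
from h import *
o=bot.get_obs(); print(o['eef_pos'],o['ft_force'])
M=R.from_quat(o['tool_rot']).as_matrix(); P=np.array([.5067,.3301]); piv=np.array([.5453,.2658]); a0=np.radians(121)
# path: tool centre leads so pushing pad (22.5mm from centre) contacts post (r 8): lead angle offset 14.5mm along tangent
for deg in(0,10,20,30,40,50,60,66,70,73,76):
    a=a0+np.radians(deg); t=np.array([-np.sin(a),np.cos(a)]); r=np.array([np.cos(a),np.sin(a)])
    p=piv+.075*r+.0145*t; d=M.T@np.r_[p-o['eef_pos'][:2],0]
    print(deg,p.round(4),(d/.05).round(2),'wz',-deg/5)
E
```

```text
[0.50559048 0.32719591 0.07477859] [-0.30966393  0.18681006  0.38645365]
0 [0.4942 0.3226] [ 0.04 -0.24  0.  ] wz 0.0
10 [0.4852 0.3129] [-0.04 -0.5   0.  ] wz -2.0
20 [0.4779 0.3017] [-0.15 -0.74  0.  ] wz -4.0
30 [0.4727 0.2895] [-0.31 -0.95  0.01] wz -6.0
40 [0.4697 0.2765] [-0.5  -1.14  0.01] wz -8.0
50 [0.469  0.2632] [-0.72 -1.28  0.01] wz -10.0
60 [0.4706 0.25  ] [-0.97 -1.39  0.01] wz -12.0
66 [0.4726 0.2423] [-1.12 -1.44  0.01] wz -13.2
70 [0.4744 0.2373] [-1.23 -1.46  0.01] wz -14.0
73 [0.476  0.2336] [-1.3  -1.47  0.01] wz -14.6
76 [0.4778 0.23  ] [-1.38 -1.47  0.01] wz -15.2
```

>>> {"api": "drive_tool", "payload": {
  "rows": [
    {"dx": 0.04, "dy": -0.24, "dz": 0, "wx": 0, "wy": 0, "wz": 0, "hand": 45},
    {"dx": 0, "dy": -0.37, "dz": 0, "wx": 0, "wy": 0, "wz": -1, "hand": 45},
    {"dx": -0.04, "dy": -0.5, "dz": 0, "wx": 0, "wy": 0, "wz": -2, "hand": 45},
    {"dx": -0.1, "dy": -0.62, "dz": 0, "wx": 0, "wy": 0, "wz": -3, "hand": 45},
    {"dx": -0.15, "dy": -0.74, "dz": 0, "wx": 0, "wy": 0, "wz": -4, "hand": 45},
    {"dx": -0.23, "dy": -0.85, "dz": 0, "wx": 0, "wy": 0, "wz": -5, "hand": 45},
    {"dx": -0.31, "dy": -0.95, "dz": 0, "wx": 0, "wy": 0, "wz": -6, "hand": 45},
    {"dx": -0.4, "dy": -1.05, "dz": 0, "wx": 0, "wy": 0, "wz": -7, "hand": 45},
    {"dx": -0.5, "dy": -1.14, "dz": 0, "wx": 0, "wy": 0, "wz": -8, "hand": 45},
    {"dx": -0.61, "dy": -1.21, "dz": 0, "wx": 0, "wy": 0, "wz": -9, "hand": 45},
    {"dx": -0.72, "dy": -1.28, "dz": 0, "wx": 0, "wy": 0, "wz": -10, "hand": 45},
    {"dx": -0.84, "dy": -1.34, "dz": 0, "wx": 0, "wy": 0, "wz": -11, "hand": 45},
    {"dx": -0.97, "dy": -1.39, "dz": 0, "wx": 0, "wy": 0, "wz": -12, "hand": 45},
    {"dx": -1.12, "dy": -1.44, "dz": 0, "wx": 0, "wy": 0, "wz": -13.2, "hand": 45},
    {"dx": -1.12, "dy": -1.44, "dz": 0, "wx": 0, "wy": 0, "wz": -13.2, "hand": 45}
  ]
}}

```text
clock: 4.6
eef_pos: [0.4743, 0.2455, 0.0794]
tool_rot: [-0.06, 0.998, 0.002, -0.0]
ft_force: [-3.8, 3.4, 1.5]
grip_width: 0.0449
grasp_force: 2.2
```

```bash
python3 - <<'E'
from h import *
ims=[bot.camera(c)[:,:,::-1] for c in('side','top')]
a=ims[0][190:330,210:350];b=ims[1][130:270,80:220]
cv2.imwrite('pics/push.png',cv2.resize(np.hstack([a,b]),(800,400),interpolation=2))
o=bot.get_obs(); print(o['eef_pos'],o['ft_force'],R.from_quat(o['tool_rot']).as_matrix().round(3))
E
```

```text
[0.47440544 0.2459892  0.0793167 ] [-3.35999264  3.7263698   2.02294574] [[-0.993 -0.119 -0.   ]
 [-0.119  0.993  0.004]
 [-0.     0.004 -1.   ]]
```

View pics/push.png

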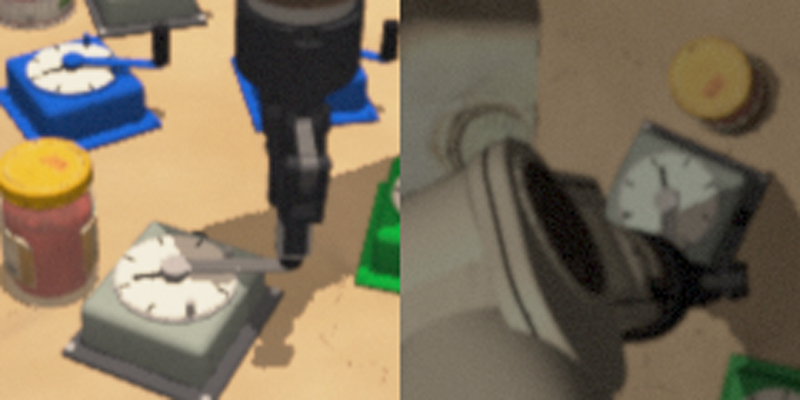

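The lever is nearly at the stop and the hand is most of a tick on. I'll continue in small steps and watch the force.

>>> {"api": "drive_tool", "payload": {
  "rows": [
    {"dx": 0, "dy": -0.05, "dz": 0, "wx": 0, "wy": 0, "wz": -0.4, "hand": 45},
    {"dx": -0.01, "dy": -0.1, "dz": 0, "wx": 0, "wy": 0, "wz": -0.8, "hand": 45},
    {"dx": -0.01, "dy": -0.14, "dz": 0, "wx": 0, "wy": 0, "wz": -0.8, "hand": 45},
    {"dx": -0.01, "dy": -0.14, "dz": 0, "wx": 0, "wy": 0, "wz": -0.8, "hand": 45}
  ]
}}

```text
clock: 5.1
eef_pos: [0.4762, 0.2392, 0.0793]
tool_rot: [-0.095, 0.996, 0.002, 0.001]
ft_force: [-3.2, 4.2, 2.9]
grip_width: 0.0451
grasp_force: 2.3
```

>>> {"api": "drive_tool", "payload": {
  "rows": [
    {"dx": -0.01, "dy": -0.06, "dz": 0, "wx": 0, "wy": 0, "wz": -0.3, "hand": 45},
    {"dx": -0.02, "dy": -0.12, "dz": 0, "wx": 0, "wy": 0, "wz": -0.6, "hand": 45},
    {"dx": -0.02, "dy": -0.12, "dz": 0, "wx": 0, "wy": 0, "wz": -0.6, "hand": 45}
  ]
}}

```text
clock: 5.4
eef_pos: [0.4777, 0.2368, 0.0792]
tool_rot: [-0.122, 0.993, 0.005, 0.0]
ft_force: [-5.3, 12.8, 2.1]
grip_width: 0.0449
grasp_force: 6.9
```

>>> {"api": "drive_tool", "payload": {
  "rows": [
    {"dx": -0.01, "dy": -0.08, "dz": 0, "wx": 0, "wy": 0, "wz": 0, "hand": 45},
    {"dx": -0.01, "dy": -0.08, "dz": 0, "wx": 0, "wy": 0, "wz": 0, "hand": 45}
  ]
}}

```text
clock: 5.6
eef_pos: [0.478, 0.2361, 0.0791]
tool_rot: [-0.123, 0.992, 0.009, -0.001]
ft_force: [-9.6, 21.8, -0.2]
grip_width: 0.0447
grasp_force: 11.5
```

```bash
python3 - <<'E'
from h import *
ims=[bot.camera(c)[:,:,::-1] for c in('side','top')]
a=ims[0][190:330,210:350];b=ims[1][130:270,80:220]
cv2.imwrite('pics/push2.png',cv2.resize(np.hstack([a,b]),(800,400),interpolation=2))
E
```

```text
(no output)
```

View pics/push2.png

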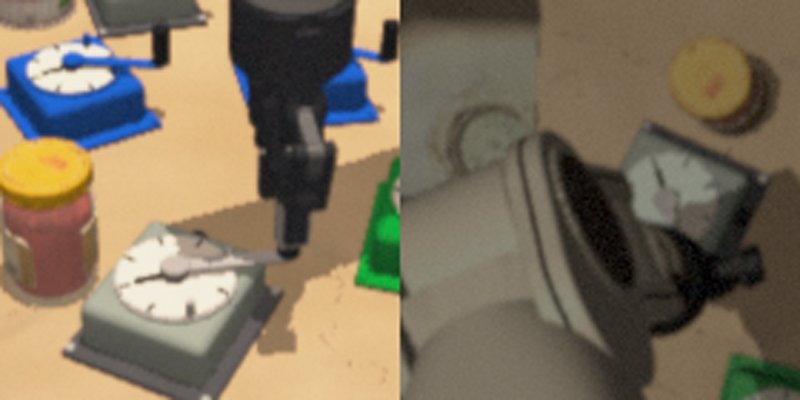

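The lever is rigidly on its stop: force is 24 N and it no longer moves. I'll ease the pressure, then lift off so it springs home.

>>> {"api": "drive_tool", "payload": {
  "rows": [
    {"dx": 0, "dy": 0.12, "dz": 0, "wx": 0, "wy": 0, "wz": 0, "hand": 45},
    {"dx": 0, "dy": 0.12, "dz": -0.7, "wx": 0, "wy": 0, "wz": 0, "hand": 45},
    {"dx": 0, "dy": 0.12, "dz": -1.5, "wx": 0, "wy": 0, "wz": 0, "hand": 45},
    {"dx": 0, "dy": 0.12, "dz": -2.3, "wx": 0, "wy": 0, "wz": 0, "hand": 45},
    {"dx": 1, "dy": -1, "dz": -3, "wx": 0, "wy": 0, "wz": 0, "hand": 45},
    {"dx": 2, "dy": -2, "dz": -3, "wx": 0, "wy": 0, "wz": 0, "hand": 45},
    {"dx": 2, "dy": -3, "dz": -3, "wx": 0, "wy": 0, "wz": 0, "hand": 45},
    {"dx": 2, "dy": -4, "dz": -3, "wx": 0, "wy": 0, "wz": 0, "hand": 45},
    {"dx": 2, "dy": -5, "dz": -3, "wx": 0, "wy": 0, "wz": 0, "hand": 45},
    {"dx": 2, "dy": -5, "dz": -3, "wx": 0, "wy": 0, "wz": 0, "hand": 45},
    {"dx": 2, "dy": -5, "dz": -3, "wx": 0, "wy": 0, "wz": 0, "hand": 45}
  ]
}}

```text
clock: 6.8
eef_pos: [0.4435, -0.043, 0.2289]
tool_rot: [-0.116, 0.993, -0.002, 0.001]
ft_force: [-0.5, 0.7, 0.4]
grip_width: 0.0445
grasp_force: 0.0
```

```bash
python3 - <<'E'
from h import *
ims=[bot.camera(c)[:,:,::-1] for c in('side','top')]
a=ims[0][190:330,210:350];b=ims[1][130:270,80:220]
cv2.imwrite('pics/end.png',cv2.resize(np.hstack([a,b]),(800,400),interpolation=2))
print(bot.get_obs()['eef_pos'])
E
```

```text
[ 0.44285551 -0.03937803  0.22826049]
```

View pics/end.png

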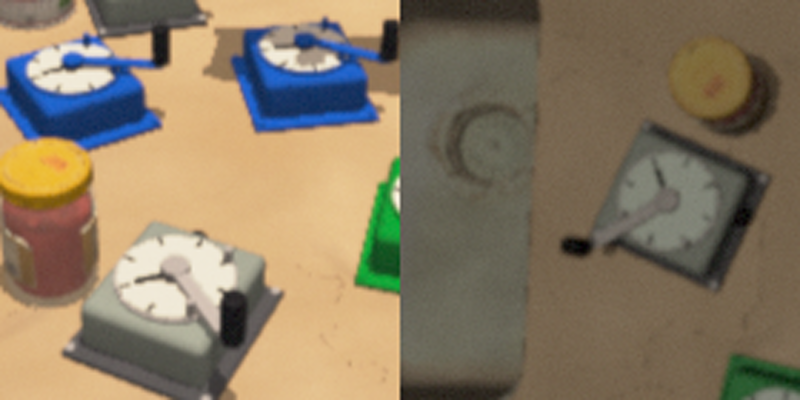

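The lever is back home (post at crop (232,320) and (575,245), as before), and the hand is one tick on. The jar hasn't moved.

```bash
python3 -c "from workcell import bot; print(bot.job_done())"
```

```text
the job is handed in; nothing more can be done
None
```

The jam counter went up by exactly one: I swung its lever fully to the stop once and it sprang home; the jar did not move, the arm never went near the tin counter or the tin, and I handed the job in at about 7 s on the clock.

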